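Set a brush-plating supply four clicks higher and switch it on

ROBOT

A 6-joint arm with a two-finger parallel gripper is mounted at the origin on a cart in front of the work surface, level with it; the furniture and walls round the work are solid. World frame = base frame: x ahead of the robot, y to its left, z up, the work surface at z = 0. Lengths are in m, angles in rad, forces in N, time in s.
With the tool pointing down it reaches from about 0.4 to 0.825 m from the base axis. Payload 7 kg.
Tool frame: the origin (TCP) lies at the very end of the fingers, on their centre line; the grasp point (between the pads) lies 19 mm behind it; z points along the fingers, y is the line along which they close (so a half turn about z gives the same grasp; the last joint's range is limited). The gripper opens to 88 mm and grips with 3 to 60 N. Pads are 19 mm wide; open, the fingers measure 130 mm over their backs; the gripper's body (78 mm by 193 mm) begins 47 mm behind the grasp point.
Start: joints at [1.572, 0.359, 0.012, 0, -1.224, -0.288], TCP at [0.191, 0.647, 0.227] pointing down, gripper open.
Joint ranges: [-3.07, 3.07], [-1.43, 2.12], [-1.02, 1.25], [-3.03, 1.67], [-3.05, -0], [-3.03, 3.03]. Speed limits (rad/s): [2.39, 2.39, 3.01, 3.14, 3.14, 3.14].

INTERFACE

Orientations are given as [roll, pitch, yaw] about the fixed x, y, z axes, in that order (R = Rz(yaw) Ry(pitch) Rx(roll)).
In Python, from rig import bot, eoat, solve_ik, imaging gives the robot as it stands. Calls block until the motion is done:
- bot.goto(position, orientation): joint-space move of the TCP to a pose.
- bot.move_straight(position, orientation=None, max_speed=0.15, until_force=None): straight line of the TCP; orientation=None keeps the orientation; max_speed is the mean speed in m/s. With until_force (N) it stops when the force on the tool has changed by that much, and returns True; else False.
- bot.goto_joints(angles): joint-space move.
- eoat.open_gripper() and eoat.grasp(f_grip=None): open the fingers fully, or close them until they stop; f_grip is the grip in N (None keeps the last).
- bot.pause(seconds).
- solve_ik(position, orientation): joint angles nearest the present ones, or None.
- imaging.capture(name): name is "scene" or "side" or "wrist"; returns the picture (384x512x3 uint8, blue, green, red); there is no depth.
- imaging.camera_info(name): a dict with "vertical_fov" (degrees; the focal length in pixels is half the picture's height over the tangent of half this angle, whatever the lens; pixels are square), "cx", "cy" (the principal point, pixels), "cam_to_world" (4x4, takes a point from camera to world coordinates). Camera axes: x right, y up, looking along -z (the intrinsics and any distortion apply to the point x, -y, -z); pixel columns grow to the right and rows downward; lengths in m; the calibration is good to about 2 mm. A picture is of the moment at which its call begins: read the wrist's pose just before it. camera_info takes no time and is no camera call; for the wrist camera it gives the pose at the moment of the call.
A pose or a line that the arm cannot do raises bot.Unreachable and nothing moves.
- bot.close_job(): hands the job in; it is judged then, once.
Readings, each from a call of its own:
- bot.read_clock(): time.
- bot.read_joint_positions(): joint angles.
- bot.read_joint_velocities(): joint speeds.
- bot.read_tau(): joint torques, N m.
- bot.read_eef_pos(): TCP position.
- bot.read_tcp_rot(): TCP orientation.
- bot.read_wrist_force(): force on the tool from outside, world axes, zero at the start.
- bot.read_ft_torque(): the same for the moment, N m.
- bot.read_opening(): opening from 0.0 (shut) to 1.0 (fully open).
- bot.read_gripper_force(): force on a finger pad.
Only numpy, scipy, OpenCV 4.12 (cv2) and the standard library are available. Lean on these libraries where they do the work, as an engineer would, in place of code of your own. Each camera call takes 0.05 s, during which the arm holds its last target. There are 200 camera calls.

TASK

The battery supply for brush plating is switched off and its big click-stop dial is set too low. With a fingertip push the dial's grip bar clockwise (seen from above) exactly four clicks from where it stands now, without ever letting it slip into a fifth click, and leave it resting in that fourth click; only then press down the raised end of the paddle switch so that the supply is on and stays on. Only push and press gently: do not pinch or force the dial or the paddle, and leave everything lying around the supply where it is.

Things in the scene. Friction and masses are not known exactly. Their poses are not given: they have to be found in the camera images.
- power_unit: grey sheet-metal supply with a bare aluminium top panel, fixed to the bench; case 170 x 250 mm, panel 70 mm above the bench. Origin: centre of its underside. +x points to the back, where a black battery block is slid on (it sticks out 54 mm, 56 mm high); +y to its left, the dial's side; z up. Its yaw varies by up to 0.4 rad
- dial_centre (a point): point on the dial's upright axis level with the top of the grip bar, 102 mm above the bench; 62 mm to the left (+y) of the supply's centre. Its axes are those of the supply
- dial_tip (a point): pointer end of the dial's grip bar: a point on the bar's centre line, level with its top, 40 mm from the dial's axis. The line from dial_centre to dial_tip is where the dial points; a white line marks that end. The dial is a black disc 92 mm across whose upper face is 81 mm above the bench; the bar lies across it, 76 mm long, 13 mm thick, 21 mm high (81 to 102 mm above the bench) and free all round
- dial: the turning dial, disc and bar together; origin on its axis at the height of the panel, its x axis points to the pointer end, z up
- dial_angle (a joint): turn of the dial in rad, grows clockwise seen from above. Eight click stops at 0, 0.524, 1.047 ... 3.665 (30 degrees apart), end stops just beyond the first and last; it starts at rest in one of the first four (0 to 1.571). A sprung ball resists (at most about 6 N at 35 mm from the axis) until half way between two stops, then the dial snaps on into the next stop by itself and rests there
- paddle: black rocking paddle of the switch, 58 x 36 mm, 8 mm thick; origin on its pivot, 79 mm above the bench, 80 mm to the right of the supply's centre; it rocks about the supply's y axis, so its own x axis points to its far end and, when off, upward by 0.19 rad
- paddle_press (a point): where to press: upper face of the paddle's far (+x) half, which stands up when off, 20 mm from the pivot and 91 mm above the bench when off, 83 mm when on
- paddle_angle (a joint): rocking angle of the paddle in rad: 0 off (far end up), 0.38 on (far end down); over-centre, it needs about 5 N at the press point, snaps over past 0.19 and stays
- sample_tile_a: loose bronze sample plate, 45 x 60 x 8 mm, lying in front of the supply; not to be moved
- jar_white: loose white screw-lid jar, 56 mm across, 70 mm high, to the right of the supply; not to be moved
- tape_roll: loose roll of masking tape, 91 mm across, 24 mm high, in front of the supply; not to be moved
- steel_wool: loose steel wool pad, 48 x 63 x 30 mm, behind the supply to the left of the battery; not to be moved
- dip_pan: loose steel dip pan, 66 mm across, 50 mm high, behind the supply to the right of the battery; not to be moved

How it is judged:
On the way, in this order (a step that is already met when the one before it is completed fails the run):
1. the dial rests four clicks further on (within 8 degrees) while the supply is still off (distance of dial_tip from where it was at the start of the episode between 0.0663 and 0.0719 m and value of joint dial_angle above 1.95 rad and value of joint paddle_angle below 0.1 rad), for 0.2 s.
2. the paddle is pressed over to on (value of joint paddle_angle above 0.3 rad), for 0.1 s.
At the end, for the whole second after the job is handed in: The dial rests in the click stop four clicks clockwise of its start (within 8 degrees) and the paddle switch stays on (over 0.3 rad) (distance of dial_tip from where it was at the start of the episode between 0.0663 and 0.0719 m and value of joint dial_angle above 1.95 rad and velocity of joint dial_angle below 0.1 rad/s and value of joint paddle_angle above 0.3 rad); the robot touches nothing.
It fails at once if the dial slips past the fourth click into a fifth (more than 4.6 clicks from its start) (distance of dial_tip from where it was at the start of the episode above 0.0747 m).
It fails at once if the switch is pressed over before the dial has been set, or the dial is turned with the switch on (value of joint paddle_angle above 0.25 rad and (distance of dial_tip from where it was at the start of the episode below 0.064 m or distance of dial_tip from where it was at the start of the episode above 0.0735 m)).
It fails at once if the dial is pinched or forced (more than 25 N from the fingers) (contact force between the fingers and dial above 25 N).
It fails at once if the paddle is pinched or forced (more than 40 N from the fingers) (contact force between the fingers and paddle above 40 N).
It fails at once if something lying around the supply is shifted or lifted (more than 15 mm) (distance of any of sample_tile_a, jar_white, tape_roll, steel_wool, dip_pan from where it was at the start of the episode above 0.015 m).
It also fails if it takes over 54 s, if anything falls off the work surface, if the arm or the gripper's body presses on something with over 40 N, if the wrist force passes 120 N, or if a joint passes its speed limit or range.

## Working session

There is one attempt and no reset: what is moved stays moved. The work goes in short steps, each a Python script; the robot and the scene stay as the last script left them, time stands still between calls to the robot, and variables do not carry over. Pictures are saved under pics/ and viewed, at most 10 in all, crops included, and the job is handed in when it is done.

```bash
ls; mkdir -p pics
python3 - <<'E'
from rig import bot, imaging
import cv2,numpy as np
ims=[]
for n in("scene","side","wrist"):
    im=imaging.capture(n); cv2.imwrite(f"pics/{n}0.png",im); i=imaging.camera_info(n)
    print(n,{k:(np.round(v,4).tolist() if not isinstance(v,str) else v) for k,v in i.items()})
print(bot.read_clock())
E
```

```text
pics
scene {'vertical_fov': 55.229, 'cx': 256.3979, 'cy': 189.6356, 'cam_to_world': [[0.5191, 0.6542, -0.5501, 0.0752], [-0.8547, 0.3985, -0.3326, -0.2977], [0.0016, 0.6428, 0.766, 0.746], [0.0, 0.0, 0.0, 1.0]]}
side {'vertical_fov': 42.667, 'cx': 253.367, 'cy': 192.757, 'cam_to_world': [[-0.9891, 0.0754, -0.1268, 0.4061], [-0.1459, -0.3762, 0.915, 0.8848], [0.0213, 0.9235, 0.3831, 0.4796], [0.0, 0.0, 0.0, 1.0]]}
wrist {'vertical_fov': 58.7429, 'cx': 255.6479, 'cy': 191.6011, 'cam_to_world': [[-0.283, 0.9125, 0.2953, 0.2722], [-0.9591, -0.2697, -0.0859, 0.6246], [0.0012, -0.3075, 0.9515, 0.384], [0.0, 0.0, 0.0, 1.0]]}
0.15
```

View pics/scene0.png

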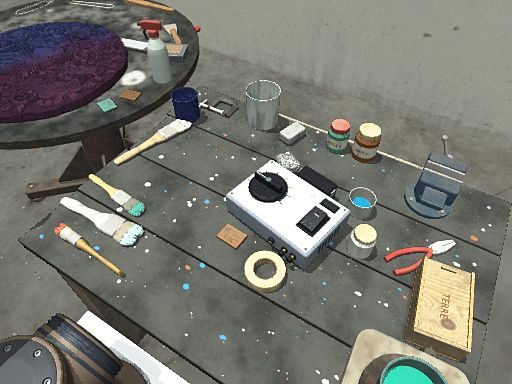

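View pics/side0.png

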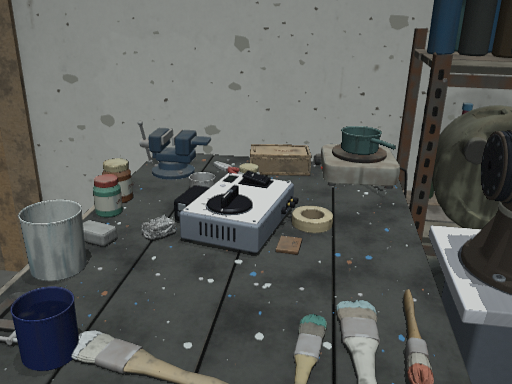

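View pics/wrist0.png

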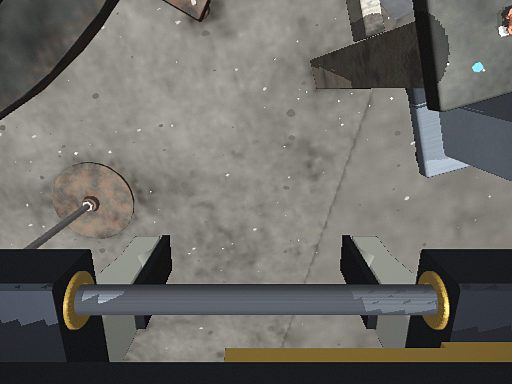

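The scene view shows the supply: dial near (268,186) with its bar running (257,172)-(287,190), and the paddle near (315,218). The side view shows the dial at (230,203). The wrist view only shows the floor. I'll localise the supply roughly, then move the wrist camera over it.

```bash
cat > h.py <<'E'
import cv2,numpy as np
from rig import bot,eoat,solve_ik,imaging
def ray(uv,i,z):
    f=192/np.tan(np.radians(i["vertical_fov"])/2); T=np.array(i["cam_to_world"])
    d=T[:3,:3]@np.array([(uv[0]-i["cx"])/f,-(uv[1]-i["cy"])/f,-1]); o=T[:3,3]
    return (o+d*(z-o[2])/d[2])[:2]
def proj(p,i):
    f=192/np.tan(np.radians(i["vertical_fov"])/2); T=np.array(i["cam_to_world"])
    q=T[:3,:3].T@(np.array(p)-T[:3,3]); return np.array([i["cx"]-f*q[0]/q[2],i["cy"]+f*q[1]/q[2]])
E
python3 - <<'E'
from h import *
i=imaging.camera_info("scene"); im=cv2.imread("pics/scene0.png")
print("dial",ray((268,186),i,.081),"paddle",ray((315,218),i,.085))
print(bot.read_tcp_rot())
c=im[150:270,215:365]; cv2.imwrite("pics/crop1.png",cv2.resize(c,None,fx=5,fy=5,interpolation=cv2.INTER_CUBIC))
E
```

```text
dial [ 0.57686727 -0.02671826] paddle [ 0.54735321 -0.16368343]
[ 3.14043862e+00 -1.20599176e-04 -2.86917296e-01]
```

View pics/crop1.png

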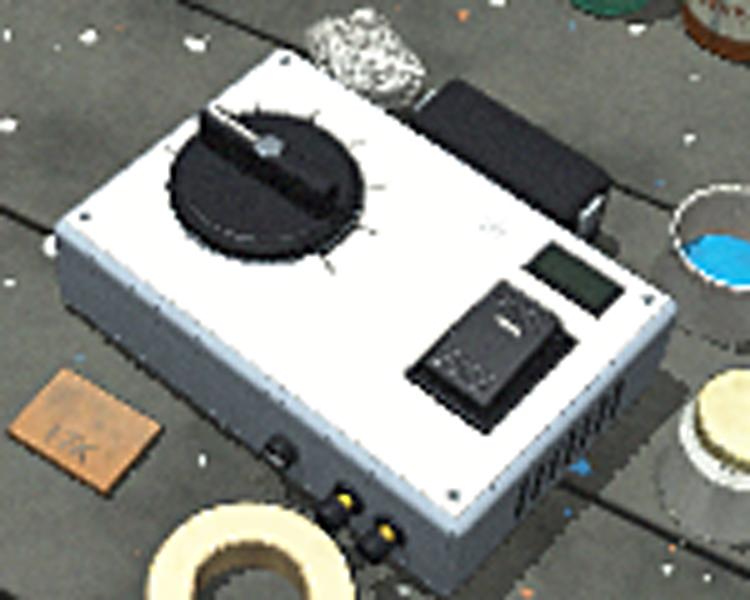

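Pointer line runs from the hub at crop (268,146) to the upper-left end (208,108), so it points roughly to the supply's left. The paddle's raised end is towards the back, at about crop (525,310). Next, a closer wrist view.

Run:
```python
from h import *
print(solve_ik([0.555,-0.09,.27],[np.pi,0,-1.77]))
bot.goto([0.555,-0.09,.27],[np.pi,0,-1.77])
eoat.grasp(5); print(bot.read_opening(),bot.read_clock(),bot.read_joint_positions())
i=imaging.camera_info("wrist");cv2.imwrite("pics/w1.png",imaging.capture("wrist"))
import pickle;pickle.dump(i,open("w1.pkl","wb"))
```

```text
[ 0.18735539  0.14756704 -0.17240476  0.         -1.25082453 -0.38655906]
0.0027876048586734426 4.4667 [ 1.87355772e-01  1.47561193e-01 -1.72422646e-01  4.03041918e-05
 -1.25082165e+00 -3.86584750e-01]
```

View pics/w1.png

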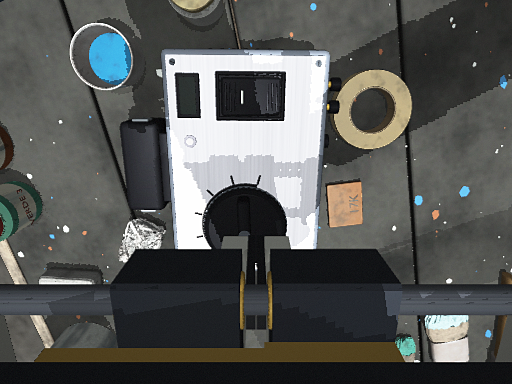

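The wrist view shows the panel (163-330, row 50 down) with the paddle at (250,95). The dial (245,215) is partly hidden by the fingers, so I'll shift +y to see all of it.

Run:
```python
from h import *
import pickle
bot.move_straight([0.565,-0.02,.28],max_speed=.2)
i=imaging.camera_info("wrist");im=imaging.capture("wrist");cv2.imwrite("pics/w2.png",im)
pickle.dump(i,open("w2.pkl","wb"))
a=im[0:250,110:400];cv2.imwrite("pics/w2c.png",cv2.resize(a,None,fx=2.4,fy=2.4))
```

```text
(no output)
```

View pics/w2c.png

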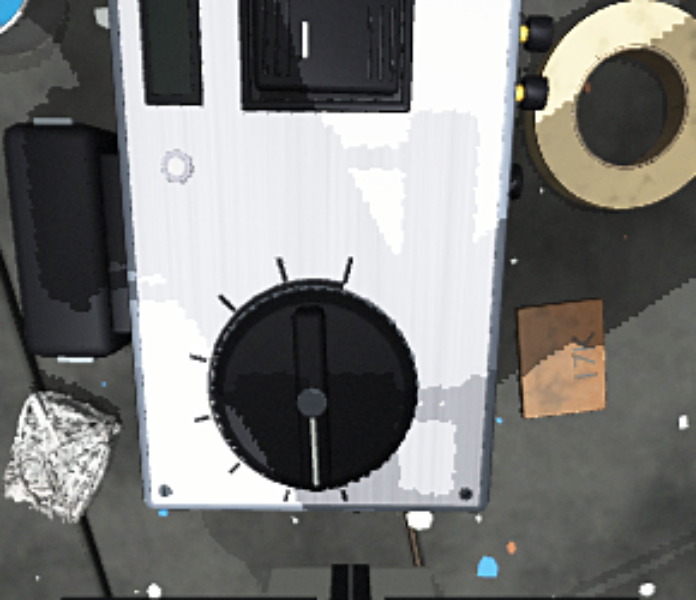

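The dial is fully visible. The hub is at crop (311,402) and the white line ends at (317,485), pointing to the supply's left. The back-left screw is at (165,490) and the front-left one at (466,494). Computing the geometry.

Run:
```python
from h import *
import pickle
i=pickle.load(open("w2.pkl","rb")); P=lambda u,v,z:ray((u/2.4+110,v/2.4),i,z)
def A(d): return np.degrees(np.arctan2(d[1],d[0]))
hub=P(311,402,.103); tip=P(317,485,.102)
tail=P(310,310,.102)
print("hub",hub,"line end",tip,np.linalg.norm(tip-hub),A(tip-hub),"tail",np.linalg.norm(tail-hub),A(hub-tail))
# white line by mask
im=cv2.imread("pics/w2.png");g=cv2.cvtColor(im,cv2.COLOR_BGR2GRAY)
x0,y0,x1,y1=int(300/2.4+110),int(418/2.4),int(335/2.4+110),int(488/2.4)
ys,xs=np.nonzero(g[y0:y1,x0:x1]>110);pts=np.float32(np.c_[xs+x0,ys+y0])
vx=cv2.fitLine(pts,cv2.DIST_L2,0,.01,.01).ravel();print(len(pts),vx, pts.min(0),pts.max(0))
p=vx[2:];q=p+vx[:2]*10*np.sign(vx[1]);print("line dir",A(ray(q,i,.102)-ray(p,i,.102)))
# disc rim
disc=P(313,385,.081);print("disc",disc, P(209,385,.081),P(417,385,.081),P(313,492,.081))
for t in [(345,495),(288,495),(235,468),(203,418),(198,357),(227,303),(282,268),(347,270)]:
    print(round(A(P(*t,.07)-hub),1),end=" ")
bl=P(147,508,.07);br=P(487,508,.07);print("\nback edge",A(bl-br),np.linalg.norm(bl-br),"screws",A(P(165,490,.07)-P(466,494,.07)))
for n in ("scene",):
    j=imaging.camera_info(n);print("scene hub",ray((215+268/5,150+146/5),j,.103))
    C=[ray((215+u/5,150+v/5),j,.07) for u,v in[(285,50),(60,225),(455,530),(677,305)]];print(C,np.mean(C,0))
```

```text
hub [ 0.58153968 -0.02255129] line end [0.58690831 0.01452983] 0.037467736245471894 81.7619319178077 tail 0.03826319799932812 78.50519789338439
46 [4.9000975e-02 9.9879873e-01 2.4054347e+02 1.8763043e+02] [239. 174.] [242. 201.]
line dir 80.56219122246685
disc [ 0.58113095 -0.02486453] [ 0.62653432 -0.03397505] [ 0.53572382 -0.01575325] [0.59178737 0.02472331]
93.3 64.8 35.3 5.6 -25.1 -55.4 -86.9 -117.7 
back edge -11.349160461884605 0.1637831932254707 screws -12.159293503058946
scene hub [ 0.57915346 -0.02636054]
[array([0.66692716, 0.01324597]), array([0.51015556, 0.04680999]), array([ 0.45994553, -0.18654934]), array([ 0.61818205, -0.22152512])] [ 0.56380258 -0.08700463]
```

```bash
cat > push.py <<'E'
from h import *
c=np.array([.581,-.024]); phi=np.radians(80.2); r=.027; z=.090
def pose(d,th):
    a=phi-th; u=np.array([np.cos(a),np.sin(a)]); n=np.array([-u[1],u[0]])
    return [*(c+r*u+d*n),z],[np.pi,0,a-np.pi],n
E
python3 - <<'E'
from push import *
p,o,n=pose(.042,0)
for th in (0,1,2): print(np.round(solve_ik(*pose(.03,th)[:2]),2))
bot.goto([p[0],p[1],.16],o)
bot.move_straight(p,max_speed=.08,until_force=4); f0=np.array(bot.read_wrist_force())
p1,_,_=pose(.006,0)
hit=bot.move_straight(p1,max_speed=.02,until_force=2)
q=np.array(bot.read_eef_pos()); print(hit,"d",(q[:2]-c)@n[:2],"z",q[2],f0,bot.read_wrist_force(),bot.read_clock())
cv2.imwrite("pics/s1.png",cv2.resize(imaging.capture("scene")[120:260,215:365],None,fx=4,fy=4))
E
```

```text
[ 0.37  0.29 -0.43  0.   -0.85 -0.54]
[ 0.35  0.35 -0.34 -0.   -0.88 -1.52]
[ 0.29  0.39 -0.28 -0.   -0.9  -2.46]
True d 0.022177081884371917 z 0.08941964823610496 [ 0.56505481  0.8257693  -0.03980291] [ 0.45667054 -0.40514666 -0.63284876] 7.7167
```

View pics/s1.png

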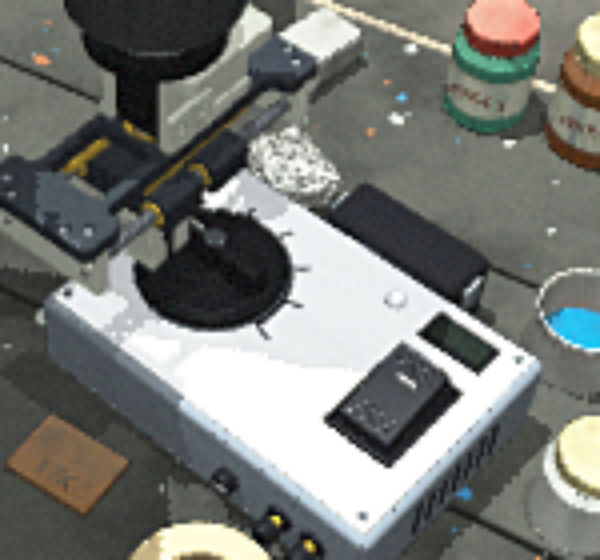

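The closed fingers are down on the dial's pointer end, next to the bar, with nothing else touched. I'll confirm the contact with a slower touch.

Run:
```python
from push import *
_,_,n=pose(0,0)
for k in range(12):
    d=.0215-k*.001
    bot.move_straight(pose(d,0)[0],max_speed=.02); bot.pause(.1)
    f=np.array(bot.read_wrist_force())[:2]@n; print(round(d,4),round(f,2),end=" | ")
    if f>2.5: break
print(bot.read_clock())
```

```text
0.0215 0.12 | 0.0205 0.53 | 0.0195 -0.61 | 0.0185 -0.84 | 0.0175 0.14 | 0.0165 -0.12 | 0.0155 -0.29 | 0.0145 -0.66 | 0.0135 -0.56 | 0.0125 -0.68 | 0.0115 -0.02 | 0.0105 -0.58 | 11.9667
```

Run:
```python
from push import *
_,_,n=pose(0,0)
for k in range(12):
    d=.0095-k*.001
    bot.move_straight(pose(d,0)[0],max_speed=.02); bot.pause(.05)
    f=np.array(bot.read_wrist_force())[:2]@n; print(round(d,4),round(f,2),end=" | ")
    if f>2.5 or f<-2.5: break
print(bot.read_clock(),bot.read_eef_pos())
cv2.imwrite("pics/s2.png",cv2.resize(imaging.capture("scene")[130:220,225:325],None,fx=6,fy=6,interpolation=cv2.INTER_CUBIC))
```

```text
0.0095 0.48 | 0.0085 -0.01 | 0.0075 0.85 | 0.0065 0.05 | 0.0055 0.24 | 0.0045 0.31 | 0.0035 -0.03 | 0.0025 0.17 | 0.0015 -1.04 | 0.0005 0.4 | -0.0005 -0.4 | -0.0015 -0.06 | 15.5667 [0.58709885 0.00236525 0.08998319]
```

View pics/s2.png

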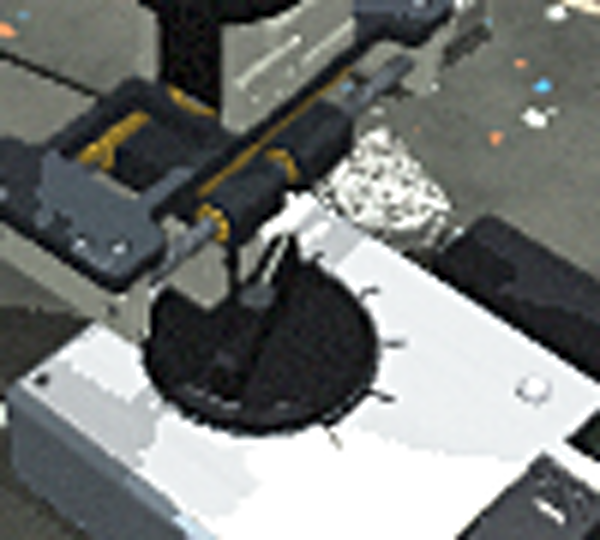

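The pushing steps have already turned the dial: the white line now runs from crop (258,292) to (284,238), towards the back. I'll measure how far it went.

Run:
```python
from push import *
j=imaging.camera_info("scene")
A=lambda d:np.degrees(np.arctan2(d[1],d[0]))
for nm,sc,ox,oy,h,t in [("s2",6,225,130,(258,292),(285,237)),("crop1",5,215,150,(268,146),(210,109))]:
    H=ray((ox+h[0]/sc,oy+h[1]/sc),j,.103);T=ray((ox+t[0]/sc,oy+t[1]/sc),j,.102);print(nm,H,A(T-H),np.linalg.norm(T-H))
# move off dial, lift and look
_,o,n=pose(0,0); p=pose(.012,0)[0]
bot.move_straight(p,max_speed=.05); print(bot.read_wrist_force())
bot.move_straight([p[0],p[1],.14],max_speed=.15)
bot.goto([0.565,-0.02,.28],[np.pi,0,-1.77])
i=imaging.camera_info("wrist");im=imaging.capture("wrist");cv2.imwrite("pics/w3.png",im)
import pickle;pickle.dump(i,open("w3.pkl","wb"))
cv2.imwrite("pics/w3c.png",cv2.resize(im[100:240,180:300],None,fx=4,fy=4,interpolation=cv2.INTER_CUBIC));print(bot.read_clock())
```

```text
s2 [ 0.57986989 -0.02432029] 10.62105769345236 0.03247007394916677
crop1 [ 0.57915346 -0.02636054] 79.2290503557787 0.03656000972054708
[-0.2719091  -0.44361586  0.18163287]
17.1917
```

View pics/w3c.png

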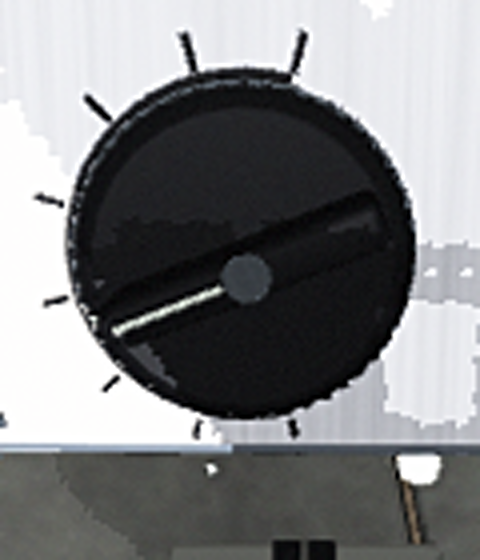

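The pointer now runs from hub (246,278) to (115,332), so the dial has moved about two clicks. Computing the angle, then I'll sweep the rest with the tool turning along with the bar.

Run:
```python
from push import *
import pickle
i=pickle.load(open("w3.pkl","rb"))
A=lambda d:np.degrees(np.arctan2(d[1],d[0]))
P=lambda u,v,z:ray((u/4+180,v/4+100),i,z)
H=P(246,278,.103);T=P(115,332,.102);B=P(376,222,.102)
print(H,A(T-H),A(T-B),(T+B)/2)
# finger tip extent in picture: width of closed fingers at TCP plane
print(proj([*bot.read_eef_pos()],i))
for u in (172,275,335,): print(P(u,550,.28))
```

```text
[ 0.5797201  -0.02084771] 11.772145090333208 11.884692209399844 [ 0.58033146 -0.02079297]
[257.56661888 248.82730752]
[ 0.58024344 -0.03039164]
[ 0.56740546 -0.02778958]
[ 0.55992649 -0.02627372]
```

```bash
cat > line.py <<'E'
from h import *
import pickle
def dial_dir(im,i,c=(.5805,-.0225)):
    g=cv2.cvtColor(im,cv2.COLOR_BGR2GRAY)
    # pixels whose ground point at z=.102 lies 12..35 mm from axis, bright
    ys,xs=np.mgrid[0:g.shape[0],0:g.shape[1]]
    f=192/np.tan(np.radians(i["vertical_fov"])/2);T=np.array(i["cam_to_world"])
    D=np.stack([(xs-i["cx"])/f,-(ys-i["cy"])/f,-np.ones_like(xs,float)],-1)@T[:3,:3].T
    W=T[:3,3]+D*((.102-T[2,3])/D[...,2])[...,None]
    rr=np.hypot(W[...,0]-c[0],W[...,1]-c[1]); m=(rr<.036)&(rr>.009)&(g>105)
    n,l,s,_=cv2.connectedComponentsWithStats(m.astype(np.uint8),connectivity=8)
    k=1+np.argmax(s[1:,4]); w=W[l==k][:,:2].astype(np.float32)
    v=cv2.fitLine(w,cv2.DIST_L2,0,.001,.001).ravel(); d=v[:2]*np.sign(v[:2]@(w.mean(0)-np.array(c)))
    return np.degrees(np.arctan2(d[1],d[0])),len(w),w.mean(0)
E
python3 - <<'E'
from line import *
for n in("w2","w3"): print(n,dial_dir(cv2.imread(f"pics/{n}.png"),pickle.load(open(n+".pkl","rb"))))
bot.pause(.3);i=imaging.camera_info("wrist");im=imaging.capture("wrist");cv2.imwrite("pics/w4.png",im);print("now",dial_dir(im,i),bot.read_clock())
E
```

```text
w2 (np.float64(80.02277626238576), 41, array([ 0.58522063, -0.00090343], dtype=float32))
w3 (np.float64(10.564621478179964), 47, array([ 0.6023343 , -0.01668392], dtype=float32))
now (np.float64(10.791627860077128), 49, array([ 0.6021391 , -0.01668235], dtype=float32)) 17.5417
```

The dial has turned about 69°. That is two clicks, with friction leaving it slightly past the stop. The contact geometry gives a half-finger of about 21 mm. I'll sweep on with the tool turning with the bar, stopping at about 107°.

```bash
sed -i 's/^c=.*/c=np.array([.5805,-.0225]); phi=np.radians(80.0); r=.027; z=.090/' push.py
python3 - <<'E'
from push import *
from line import *
R=np.radians
p,o,n=pose(.0275,R(50))
bot.goto([p[0],p[1],.15],o)
print(bot.move_straight(p,max_speed=.08,until_force=6))
for t in range(53,108,3):
    p,o,n=pose(.0275,R(t)); bot.move_straight(p,o,max_speed=.015)
    f=np.array(bot.read_wrist_force()); print(t,round(f[:2]@n,1),end=" | ")
    if np.linalg.norm(f)>18: print("ABORT",f);break
p,o,n=pose(.0275,R(t-8)); bot.move_straight(p,o,max_speed=.03)
bot.move_straight([p[0],p[1],.15],max_speed=.15)
bot.goto([0.565,-0.02,.28],[np.pi,0,-1.77])
i=imaging.camera_info("wrist");im=imaging.capture("wrist");cv2.imwrite("pics/w5.png",im);print(dial_dir(im,i),bot.read_clock())
pickle.dump(i,open("w5.pkl","wb"))
E
```

```text
False
53 1.0 | 56 0.3 | 59 0.3 | 62 0.7 | 65 -0.4 | 68 0.0 | 71 -0.5 | 74 0.6 | 77 0.2 | 80 0.3 | 83 1.0 | 86 -0.2 | 89 -0.0 | 92 -0.5 | 95 -0.1 | 98 -0.0 | 101 0.8 | 104 -0.2 | 107 0.6 | (np.float64(-20.780289580184547), 51, array([ 0.6021589 , -0.02828473], dtype=float32)) 27.1167
```

Run:
```python
from line import *
c=np.array([.5805,-.0225]); y=-.205; S=266; k=2.5
ex=np.array([np.cos(y),np.sin(y)]);ey=np.array([-ex[1],ex[0]])
rows=[]
for z in(.102,.081):
    t=[]
    for n in("w2","w3","w5"):
        i=pickle.load(open(n+".pkl","rb"));im=cv2.imread(f"pics/{n}.png")
        W=[(a,b) for a in(-.045,.045) for b in(-.045,.045)]
        src=np.float32([proj([*(c+a*ex+b*ey),z],i) for a,b in W]); dst=np.float32([(S/2-b*1000*k,S/2-a*1000*k) for a,b in W])
        o=cv2.warpPerspective(im,cv2.getPerspectiveTransform(src,dst),(S,S),flags=cv2.INTER_CUBIC)
        o=cv2.convertScaleAbs(o,alpha=1.6,beta=10)
        if z==.081: cv2.circle(o,(S//2,S//2),int(46*k),(0,0,255),1)
        for d in range(-60,121,30):
            v=np.array([-np.sin(np.radians(d)),-np.cos(np.radians(d))]);a=S/2+v*40*k;b=S/2+v*52*k
            cv2.line(o,tuple(a.astype(int).tolist()),tuple(b.astype(int).tolist()),(0,200,0),1)
        cv2.circle(o,(S//2,S//2),2,(0,255,255),-1); t.append(o)
    rows.append(np.hstack(t))
cv2.imwrite("pics/rect.png",np.vstack(rows))
```

```text
(no output)
```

View pics/rect.png

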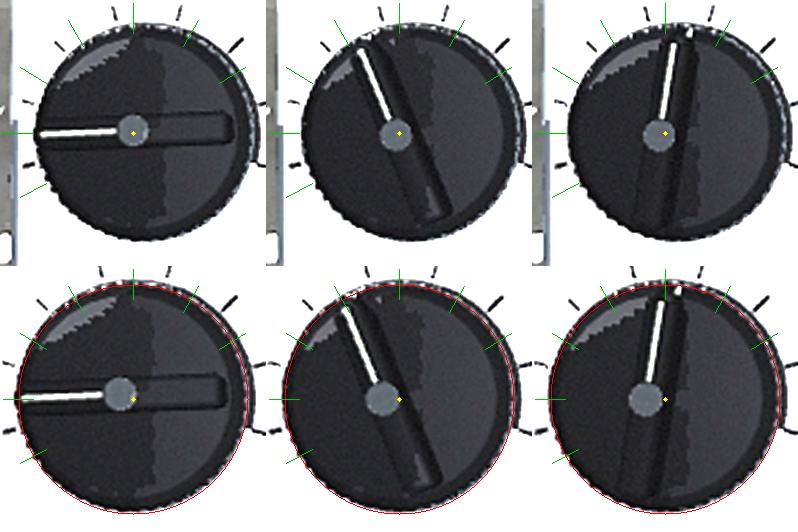

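The rectified tiles show the pointer, relative to the supply, at about 92° at the start, 24° after the first push and -8° now. So it has turned about 100° and is on the third click, held near the half-way point. I need about 20° more. The finger face led the dial by about 6.5°, so I'll command 114° in small steps and check.

```bash
cat > nudge.py <<'E'
from push import *
from line import *
def nudge(a,b,step=2):
    R=np.radians
    p,o,n=pose(.0275,R(a)); bot.goto([p[0],p[1],.13],o)
    if bot.move_straight(p,max_speed=.08,until_force=8): print("touch on descent")
    for t in np.arange(a+step,b+.01,step):
        p,o,n=pose(.0275,R(t)); bot.move_straight(p,o,max_speed=.015)
    p,o,n=pose(.0275,R(b-6)); bot.move_straight(p,o,max_speed=.04)
    bot.move_straight([p[0],p[1],.13],max_speed=.15)
    bot.goto([0.565,-0.02,.28],[np.pi,0,-1.77])
    i=imaging.camera_info("wrist");im=imaging.capture("wrist");cv2.imwrite(f"pics/n{b}.png",im)
    pickle.dump(i,open(f"n{b}.pkl","wb")); d=dial_dir(im,i);print("turned",80-d[0],d,bot.read_clock())
E
python3 -c "
from nudge import *
nudge(98,114)"
```

```text
turned 107.86537013749017 (np.float64(-27.86537013749017), 48, array([ 0.60099053, -0.03069043], dtype=float32)) 33.6
```

The dial follows the finger with a constant lag of about 6° and is now at 108°. I'll command 124° to put it at about 118–120°, inside the 112–128° window.

```bash
python3 -c "
from nudge import *
nudge(106,124,3)"
```

```text
turned 118.34405334236581 (np.float64(-38.344053342365804), 50, array([ 0.5997617 , -0.03439769], dtype=float32)) 40.0167
```

The dial reads 118.3°, in the fourth click. Now pressing the paddle, with the narrow side of the fingers along the paddle.

Run:
```python
from h import *
y=-.205; ex=np.array([np.cos(y),np.sin(y)]);ey=np.array([-ex[1],ex[0]])
p=np.array([.5805,-.0225])-.142*ey+.024*ex; o=[np.pi,0,y]
im0=imaging.capture("scene")
bot.goto([*p,.125],o)
hit=bot.move_straight([*p,.0835],max_speed=.03,until_force=15)
print(p,hit,bot.read_eef_pos(),bot.read_wrist_force(),bot.read_clock())
bot.move_straight([*p,.16],max_speed=.15)
bot.goto([0.555,-0.09,.27],[np.pi,0,-1.77])
from line import *
i=imaging.camera_info("wrist");im=imaging.capture("wrist");cv2.imwrite("pics/f.png",im);pickle.dump(i,open("f.pkl","wb"))
print(bot.read_clock())
a=cv2.imread("pics/w1.png");S=slice(60,130),slice(205,295)
# paddle rectangle comparison before/after, dark region bounds and diff
print(np.abs(a.astype(int)-im)[S].mean(), np.abs(a.astype(int)-im)[50:70,165:205].mean())
cv2.imwrite("pics/cmp.png",cv2.resize(np.vstack([a[55:135,160:335],im[55:135,160:335]]),None,fx=3.5,fy=3.5))
```

```text
[ 0.57509093 -0.16641227] False [ 0.57512147 -0.16638708  0.0836611 ] [-0.09835333  0.3665462   0.8402256 ] 43.2083
45.425
9.61920634920635 5.44875
```

Run:
```python
from line import *
for n in("w1","f"):
    i=pickle.load(open(n+".pkl","rb"));g=cv2.cvtColor(cv2.imread(f"pics/{n}.png"),cv2.COLOR_BGR2GRAY)
    m=np.zeros_like(g);m[82:112,226:250]=(g[82:112,226:250]>150)
    k,l,s,c=cv2.connectedComponentsWithStats(m);b=1+np.argmax(s[1:,4]) if k>1 else 0
    q=c[b];print(n,s[b],q)
    y=-.205;ex=np.array([np.cos(y),np.sin(y)]);ey=np.array([-ex[1],ex[0]]);piv=np.array([.5805,-.0225])-.142*ey
    for z in(.083,.087,.091): w=ray(q,i,z)-piv;print("  z",z,"x",w@ex,"y",w@ey)
    p=piv+.02*ex;print("  predicted px off",proj([*p,.091],i),"on",proj([*p,.083],i), "ref panel screw:",end="")
    mm=(g[55:75,165:180]<110);print(np.argwhere(mm).mean(0)+[55,165])
    print("  mean gray far/near half",g[80:112,222:245].mean(),g[80:112,257:280].mean())
```

```text
w1 [241  91   2  13  26] [241.5  97. ]
  z 0.083 x 0.0035950268261187375 y 0.002699858493042587
  z 0.087 x 0.0034370109213201143 y 0.002530823093518697
  z 0.091 x 0.003278995016521382 y 0.002361787693994784
  predicted px off [223.90027822  94.32101881] on [224.62600172  94.02426496] ref panel screw:[ 65.04545455 172.25      ]
  mean gray far/near half 36.099184782608695 55.61548913043478
f [238  91   1  13  13] [238.  97.]
  z 0.083 x 0.006623855106716237 y 0.0025272817550786265
  z 0.087 x 0.006431160448144148 y 0.0023592990154335104
  z 0.091 x 0.00623846578957195 y 0.0021913162757883713
  predicted px off [223.47573445  94.50794593] on [224.20303371  94.2092772 ] ref panel screw:[ 65.         172.73684211]
  mean gray far/near half 35.05434782608695 50.56114130434783
```

The mark on the paddle moved 3 mm towards the far end while the panel screw stayed put. That matches the paddle rocking 0.38 rad, so the switch is on. Handing in.

```bash
python3 -c "
from rig import bot
print(bot.close_job(),bot.read_clock())"
```

```text
the job is handed in; nothing more can be done
the job is handed in; nothing more can be done
```

I handed the job in at about 45.5 s with the dial measured 118° clockwise of its start (the fourth click is 120°, allowed range 112–128°) and the switch on, judging by a 3 mm shift of the paddle's mark; I saw no clear click snaps, so "resting in the fourth click" rests on the camera angle alone, and the judge's result was not shown.

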